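Open the child-safe laundry capsule box

ROBOT

A 6-joint arm with a two-finger parallel gripper is mounted at the origin on a cart in front of the work surface, level with it; the furniture and walls round the work are solid. World frame = base frame: x ahead of the robot, y to its left, z up, the work surface at z = 0. Lengths are in mm, angles in rad, forces in N, time in s.
With the tool pointing down it reaches from about 350 to 775 mm from the base axis. Payload 7.3 kg.
Tool frame: the origin (TCP) lies at the very end of the fingers, on their centre line; the grasp point (between the pads) lies 19 mm behind it; z points along the fingers, y is the line along which they close (so a half turn about z gives the same grasp; the last joint's range is limited). The gripper opens to 92 mm and grips with 3 to 60 N. Pads are 19 mm wide; open, the fingers measure 130 mm over their backs; the gripper's body (75 mm by 190 mm) begins 47 mm behind the grasp point.
Start: joints at [1.055, 0.342, 1.524, -0, 1.275, -0.146], TCP at [189.737, 489.535, 226.741] pointing down, gripper open.
Joint ranges: [-2.53, 2.53], [-0.77, 2.02], [0.04, 2.7], [-1, 4.14], [0.28, 2.66], [-3.11, 3.11]. Speed limits (rad/s): [2.57, 2.57, 3.14, 3.14, 3.14, 3.14].

INTERFACE

Orientations are given as [roll, pitch, yaw] about the fixed x, y, z axes, in that order (R = Rz(yaw) Ry(pitch) Rx(roll)).
In Python, from plant import get_obs, vision, workorder gives the robot as it stands.
- The arm moves only by the shell command python3 -m pendant 'ROWS' [OPENING]. ROWS is a JSON object of lists of equal length, an entry for each row: "dp": the shift along the tool's x, y, z in m, a list of three; "rotation": the turn, a rotation vector about the tool's x, y, z in rad, a list of three. A call has 1 to 8 rows; each row is the pose to reach, as a shift and turn from the pose commanded when the call began, along the tool's axes at that moment; what a row does not reach only later rows make up. A row lasts 1/8 s, in which the tool goes at most 62.5 mm and 10.7 degrees, less where a joint would pass 70% of its speed; a pose out of reach is approached as far as the arm can. A call with a gripper value outside its range is refused whole. OPENING is the finger opening in m, from 0 to 0.0918, set as the call begins (- or left out, the last holds). The fingers move at their own pace and stop on an object; the grip force is fixed at half the most. Time passes only in rows, so rows that repeat a pose let the fingers close. It gives the time, the measured TCP pose, the force, the opening and the grip force at its end, in the units of the state.
- get_obs(): the state, without advancing time (a new reading comes with each control period).
- vision.capture(name): name is "scene" or "top" or "wrist"; returns a dict with "pixels" (480x640x3 uint8, red, green, blue), "vfov" (degrees; the focal length in pixels is half the picture's height over the tangent of half this angle, whatever the lens; pixels are square), "cx", "cy" (the principal point, pixels), "pose" (4x4, takes a point from camera to world coordinates); the wrist camera has in their place "T_tool_cam" (4x4, takes a point from camera to tool coordinates, whose origin is the TCP and whose axes are the flange's). Camera axes: x right, y up, looking along -z (the intrinsics and any distortion apply to the point x, -y, -z); pixel columns grow to the right and rows downward; lengths in mm; the calibration is good to about 2 mm. A picture is of the moment at which its call begins: read the wrist's pose just before it. There is no depth.
- workorder.close_job(): hands the job in; it is judged then, once.
The state is a dict: "time": time; "joint_positions": joint angles; "dq": joint speeds; "tau": joint torques, N m; "tool_pos": TCP position; "tcp_rot": TCP orientation; "contact_force": force on the tool from outside, world axes, zero at the start; "moment": the same for the moment, N m; "grip_width": finger opening in mm; "finger_force": force on a finger pad.
Only numpy, scipy, OpenCV 4.12 (cv2) and the standard library are available. Lean on these libraries where they do the work, as an engineer would, in place of code of your own. Each camera call takes 0.05 s, during which the arm holds its last target. There are 200 camera calls.

TASK

Open the laundry capsule box for the wash: draw its bolt back, then raise the lid a little by its tab until the hidden safety catch stops it, and let it down again by a little under a centimetre so that the catch is unloaded. Push the catch's blue thumb piece gently to the right as far as it goes while the lid is just ajar, then swing the lid up at least 65 degrees and let go. Do not force the catch, and leave the other things on the worktop alone.

Things in the scene. Friction and masses are not known exactly. Their poses are not given: they have to be found in the camera images.
- capsule_box: White open box, fixed to the worktop, 160 (x) x 260 (y) x 104 mm high, with a pale green hinged lid. Origin at the centre of its underside; x points from its front (robot's side) to its hinged back, y to its left seen from the robot, z up. Front face at x = -80 mm. At the left end a steel keeper hooks over the bolt (x -58 to -32, y 130 to 158, up to z = 128 mm).
- lid (a joint): Lid's hinge along the box's top back edge (box y axis, at x = 80, z = 104 mm): 0 shut, grows as the front rises, up to 1.7 rad. Lid plate 165 x 264 x 8 mm, its top at z = 112 mm when shut. About 0.25 kg, with a stiff hinge: it takes 3 to 4 N at the tab to raise and stays wherever it is left.
- tab_grip (a point): Point at mid thickness of the lid's pale green pull tab, which sticks out 45 mm from the lid's front edge, 40 mm wide (y), 12 mm thick. The point is 30 mm out from the lid's edge (box x -113, y 46, z 108 mm when shut). Pinch the tab's left and right sides there (fingers closing along box y); a vertical gripper can keep hold while the lid turns between its pads.
- lid_hinge (a point): Point 4 mm above the hinge axis, straight behind tab_grip (193 mm from it), at box x = 80, y = 46, z = 108 mm when shut. tab_grip circles round the axis at a radius of 193 mm.
- bolt (a joint): Steel bolt on the lid's top, along the box's y: starts at 0 to 4 mm, its tongue under the keeper, which holds the lid shut (under 2 mm of play); grows as it is drawn to the right (box -y), end stop at 30 mm. The lid is released from 18 mm. It takes about 3 N and stays where it is left.
- bolt_knob (a point): Centre of the top face of the bolt's upright black knob, 14 mm across, standing 23 mm above the bolt; its top is 143 mm above the worktop, 35 mm behind the front face. To its left are 25 mm or more of free lid before the keeper.
- safety_catch (a joint): Travel of the hidden safety catch: 0 as found, end stop at 26 mm, clear of the lid from 20 mm. It slides to the right and outward, along box (-0.57, -0.82, 0). Friction 2 to 3 N, no spring: it stays where pushed. Blocked while the lid is shut and while the lid is held up against it. It breaks above 25 N, pushed or pulled by the lid. Its place is not measured: see front_slot.
- salt_shaker: White shaker with steel top, 36 mm across, 74 mm tall, bystander; origin under its centre.
- pepper_shaker: White shaker with steel top, 35 mm across, 74 mm tall, bystander; origin under its centre.
- sauce_box: Small carton, white and red-brown, 30 x 45 x 58 mm, bystander; origin under its centre.
- wash_liquid: Green bottle with white cap, 44 x 66 x 214 mm, bystander; origin under its centre.
- mug_b: White mug with red-brown inside, 87 x 113 x 90 mm, bystander; origin under its centre.
- front_slot (a point): Middle of the black slot in the front face, right of the tab (box x -80, y -77, z 79 mm). The catch's blue thumb piece, an upright plate 5 mm thick, 26 mm tall, juts out here; root anywhere from box y -64 to -103 mm, middle 78 to 86 mm high. It slants: its tip is 34 mm in front of the face and 21 mm left of its root. Find it by touch, from the left.
- hook_rail (a point): Hidden rail under the lid that the catch's hook holds, 144 mm from the hinge, origin mid rail. The catch stops the lid after 12 to 20 mm of lift here (16 to 27 mm at tab_grip; not known beforehand). The catch can be pushed only with the lid let down again to 4 to 9 mm below that stop (measured here; 5.5 to 12 mm at tab_grip).

How it is judged:
By the outcome, as a careful person would: the job done as asked, in the order asked, and still so for the second after the job is handed in, with the robot touching nothing.
It also fails if it takes over 66 s, if anything falls off the work surface, if the arm or the gripper's body presses on something with over 40 N, if the wrist force passes 120 N, or if a joint passes its speed limit or range.

## Working session

There is one attempt and no reset: what is moved stays moved. The work goes in short steps, Python scripts to look and compute and a shell command to move; the robot and the scene stay as the last step left them, time stands still between calls to the robot, and variables do not carry over. Pictures are saved under pics/ and viewed, at most 10 in all, crops included, and the job is handed in when it is done.

```bash
ls; mkdir -p pics; python3 - <<'E'
from plant import get_obs, vision, workorder
import cv2,numpy as np
o=get_obs();print(o)
for n in ["scene","top"]:
    c=vision.capture(n);cv2.imwrite(f"pics/{n}0.png",c["pixels"][:,:,::-1]);print(n,{k:v for k,v in c.items() if k!="pixels"})
E
```

```text
pics
{'time': 0.0, 'joint_positions': array([ 1.05500447e+00,  3.42702747e-01,  1.52504123e+00,  3.05391205e-06,
        1.27543891e+00, -1.45994704e-01]), 'dq': array([ 3.82345779e-04,  1.23271115e-03,  2.75021008e-04,  3.24902116e-05,
       -1.72304543e-04, -6.49667826e-04]), 'tau': array([ 6.69018136e-04, -4.31241417e+01, -2.44221425e+01,  7.16616260e-02,
        5.60111634e-02, -1.00528064e-04]), 'tool_pos': array([189.50946812, 489.14033762, 226.04690582]), 'tcp_rot': array([-3.14001976e+00, -2.34231250e-04,  2.77179443e+00]), 'contact_force': array([-0.13739296,  0.22789501, -0.20669635]), 'moment': array([ 0.00427605, -0.02432106, -0.0074279 ]), 'finger_force': 0.0, 'grip_width': 91.82515215858692}
scene {'vfov': 57.61499439901796, 'cx': 320.8766346254994, 'cy': 251.43214578736345, 'pose': array([[ 6.12703795e-01,  5.76402726e-01, -5.40697658e-01,
        -7.96791532e+00],
       [-7.90312450e-01,  4.47332554e-01, -4.18688209e-01,
        -1.72261687e+02],
       [ 5.38638954e-04,  6.83851946e-01,  7.29620604e-01,
         7.80091152e+02],
       [ 0.00000000e+00,  0.00000000e+00,  0.00000000e+00,
         1.00000000e+00]])}
top {'vfov': 48.44422638344348, 'cx': 322.4896204367095, 'cy': 243.36873208016385, 'pose': array([[ 1.33524626e-02,  9.92789015e-01, -1.19128853e-01,
         3.51508668e+02],
       [-9.99909795e-01,  1.34306030e-02, -1.46924417e-04,
         2.19800941e+02],
       [ 1.45410739e-03,  1.19120069e-01,  9.92878792e-01,
         1.35765887e+03],
       [ 0.00000000e+00,  0.00000000e+00,  0.00000000e+00,
         1.00000000e+00]])}
```

View pics/top0.png

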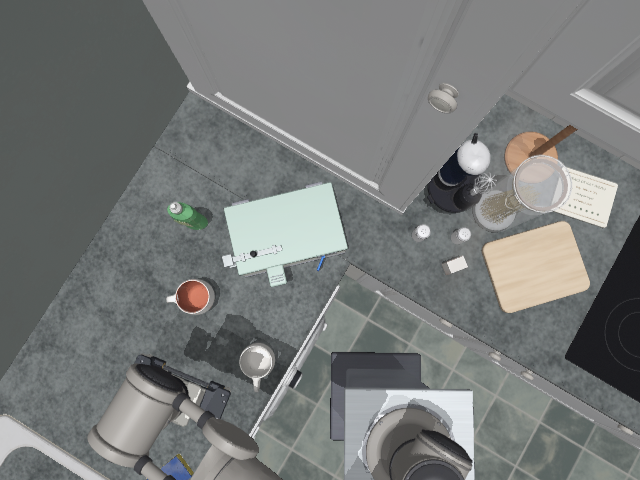

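View pics/scene0.png

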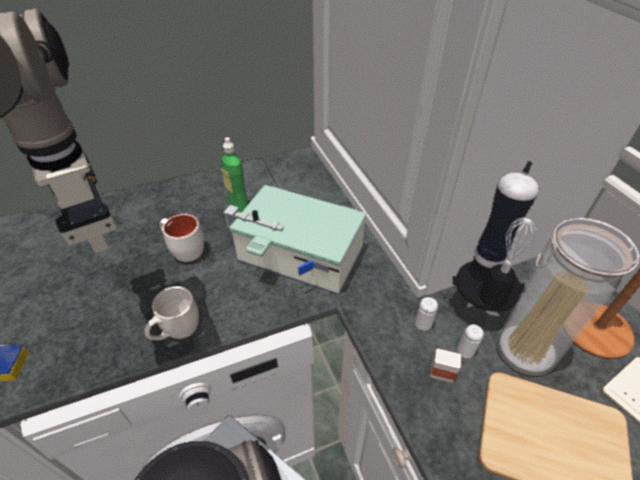

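The top view shows the lid at about (225–347, 185–272), the knob near (253, 254), the tab near (277, 276) and the blue thumb near (321, 263). Both mugs, the bottle and the shakers are clear of the box front. Next I measure the box frame.

```bash
cat > h.py <<'E'
from plant import get_obs, vision, workorder
import cv2,numpy as np
from scipy.spatial.transform import Rotation as R
def camK(c):
    f=240/np.tan(np.radians(c["vfov"]/2)); return f,c["cx"],c["cy"]
def ray(c,u,v):
    f,cx,cy=camK(c);T=c["pose"];d=T[:3,:3]@np.array([(u-cx)/f,-(v-cy)/f,-1]);return T[:3,3],d
def plane(c,u,v,z):
    o,d=ray(c,u,v);return o+d*(z-o[2])/d[2]
def proj(c,p):
    f,cx,cy=camK(c);T=c["pose"];q=T[:3,:3].T@(np.asarray(p)-T[:3,3]);return cx+f*q[0]/-q[2],cy-f*q[1]/-q[2]
def tri(c1,a,c2,b):
    o1,d1=ray(c1,*a);o2,d2=ray(c2,*b);A=np.array([d1,-d2]).T
    s=np.linalg.lstsq(A,o2-o1,rcond=None)[0];p,q=o1+s[0]*d1,o2+s[1]*d2;return (p+q)/2,np.linalg.norm(p-q)
E
cat > m.py <<'E'
from h import *
for n in ["top","scene"]:
    c=vision.capture(n);hsv=cv2.cvtColor(c["pixels"],cv2.COLOR_RGB2HSV)
    m=cv2.inRange(hsv,(60,25,90),(95,110,255));k=np.ones((3,3))
    m=cv2.morphologyEx(m,cv2.MORPH_CLOSE,np.ones((15,15)))
    m=cv2.morphologyEx(m,cv2.MORPH_OPEN,np.ones((25,25)) if n=="top" else np.ones((23,23)))
    cs=max(cv2.findContours(m,0,2)[0],key=cv2.contourArea)[:,0]
    w=np.array([plane(c,u+0.,v+0.,112)[:2] for u,v in cs],np.float32)
    r=cv2.minAreaRect(w);print(n,r,cv2.boundingRect(cs))
    print(np.round(cv2.boxPoints(r),1).tolist())
    b=cv2.inRange(hsv,(105,120,60),(125,255,255))
    for q in cv2.findContours(b,0,2)[0]:
        if cv2.contourArea(q)>8: print("blue",cv2.boundingRect(q),q[:,0].mean(0))
    d=cv2.inRange(hsv,(0,0,0),(180,255,60));x,y,w_,h_=cv2.boundingRect(cs);
    d2=np.zeros_like(d);d2[y:y+h_,x:x+w_]=d[y:y+h_,x:x+w_]
    for q in cv2.findContours(d2,0,2)[0]:
        if cv2.contourArea(q)>8: print("dark",cv2.boundingRect(q),q[:,0].mean(0),plane(c,*q[:,0].mean(0),143))
E
python3 m.py
```

```text
Traceback (most recent call last):
  File "m.py", line 7, in <module>
    cs=max(cv2.findContours(m,0,2)[0],key=cv2.contourArea)[:,0]
       ~~~^^^^^^^^^^^^^^^^^^^^^^^^^^^^^^^^^^^^^^^^^^^^^^^^
ValueError: max() iterable argument is empty
```

```bash
python3 - <<'E'
from h import *
c=cv2.imread("pics/top0.png");h=cv2.cvtColor(c,cv2.COLOR_BGR2HSV)
print(h[215,290],h[200,260],h[277,277],h[263,321],h[254,253])
c=cv2.imread("pics/scene0.png");h=cv2.cvtColor(c,cv2.COLOR_BGR2HSV)
print(h[210,310],h[267,305],h[216,255])
E
sed -i 's/(60,25,90),(95,110,255)/(60,12,130),(95,110,255)/; s/np.ones((25,25)) if n=="top" else np.ones((23,23))/np.ones((21,21))/' m.py; python3 m.py
```

```text
[ 78  21 223] [ 79  22 224] [ 79  19 226] [110 177 156] [120  10  74]
[ 73  33 219] [111 187 113] [45 82 25]
top ((458.0601501464844, 302.8625183105469), (344.6417541503906, 277.6015625), 5.545681953430176) (227, 187, 118, 149)
[[273.1000061035156, 424.3999938964844], [300.0, 148.10000610351562], [643.0, 181.39999389648438], [616.2000122070312, 457.70001220703125]]
blue (172, 472, 19, 8) [182.31578947 474.68421053]
blue (169, 457, 8, 8) [172.84615385 461.        ]
blue (317, 256, 8, 15) [320.17391304 263.        ]
scene ((524.7174072265625, 325.2539367675781), (208.93472290039062, 301.7721252441406), 27.59695053100586) (230, 188, 128, 71)
[[362.20001220703125, 410.6000061035156], [502.0, 143.10000610351562], [687.2000122070312, 239.89999389648438], [547.4000244140625, 507.3999938964844]]
blue (0, 345, 22, 29) [ 10.09615385 355.53846154]
blue (298, 261, 17, 13) [305.60714286 267.07142857]
dark (253, 211, 5, 10) [254.7 215.4] [460.8120169  372.29761983 143.        ]
```

```bash
cat > m2.py <<'E'
from h import *
for n,lo,hi,k in [("top",(70,14,195),(88,40,255),19),("scene",(62,20,150),(85,80,255),17)]:
    c=vision.capture(n);hsv=cv2.cvtColor(c["pixels"],cv2.COLOR_RGB2HSV)
    m=cv2.inRange(hsv,lo,hi);m[:150]=0;m[300:]=0
    m0=m.copy();m=cv2.morphologyEx(m,cv2.MORPH_OPEN,np.ones((5,5)))
    nn,l,st,ce=cv2.connectedComponentsWithStats(m);i=l[215,290] if n=="top" else l[210,310]
    cs=cv2.findContours((l==i).astype(np.uint8),0,2)[0][0][:,0]
    w=np.array([plane(c,u+0.,v+0.,112)[:2] for u,v in cs],np.float32)
    # lid rectangle: edges far right/back/left by hull
    r=cv2.minAreaRect(w);print(n,st[i],r);print(np.round(cv2.boxPoints(r),1).tolist())
    h=cv2.approxPolyDP(cs,3,True)[:,0];print([(tuple(int(t) for t in p),np.round(plane(c,*p,112)[:2],1).tolist()) for p in h])
E
python3 m2.py
```

```text
top [ 225  184  122   92 7324] ((526.0455322265625, 306.3134765625), (184.71620178222656, 261.5404052734375), 14.549214363098145)
[[403.79998779296875, 409.70001220703125], [469.5, 156.5], [648.2999877929688, 202.89999389648438], [582.5999755859375, 456.1000061035156]]
[((331, 185), [641.3, 201.6]), ((225, 208), [582.3, 452.1]), ((234, 254), [473.0, 427.2]), ((281, 244), [498.2, 317.5]), ((283, 248), [488.8, 312.6]), ((276, 254), [474.4, 328.7]), ((237, 262), [454.3, 419.5]), ((238, 272), [430.9, 416.4]), ((267, 267), [443.5, 349.0]), ((268, 275), [424.9, 346.2]), ((282, 273), [430.0, 313.6]), ((282, 267), [444.0, 313.9]), ((275, 264), [450.8, 330.5]), ((346, 248), [490.8, 164.6])]
scene [ 232  186  133   76 5925] ((512.656005859375, 305.03558349609375), (211.7469940185547, 264.99749755859375), 14.745361328125)
[[376.5, 406.20001220703125], [444.0, 150.0], [648.7999877929688, 203.8000030517578], [581.2999877929688, 460.1000061035156]]
[((232, 224), [431.9, 419.0]), ((233, 229), [421.9, 405.6]), ((254, 236), [434.4, 353.9]), ((247, 250), [395.1, 336.5]), ((262, 253), [408.1, 305.6]), ((273, 241), [448.4, 311.1]), ((340, 261), [489.9, 163.5]), ((364, 213), [642.8, 207.0]), ((263, 186), [573.5, 456.8]), ((246, 211), [482.3, 425.0]), ((255, 209), [500.0, 413.5]), ((259, 218), [483.2, 385.1]), ((276, 220), [501.8, 350.3]), ((283, 229), [489.5, 318.6]), ((274, 231), [472.6, 330.0]), ((240, 219), [454.5, 416.6])]
```

```bash
cat >> h.py <<'E'
YAW=np.radians(13.6);O=np.array([535.4,310.1,0])
def b2w(p,O=O,Y=YAW): return O+R.from_euler('z',Y).apply(p)
def w2b(p,O=O,Y=YAW): return R.from_euler('z',-Y).apply(np.asarray(p)-O)
def go(tgt,yawdeg,o=None):
    o=o or get_obs();r=R.from_euler('xyz',o["tcp_rot"]);t=R.from_euler('xyz',[180,0,yawdeg],degrees=True)
    print("dp",np.round(r.inv().apply(tgt-o["tool_pos"])/1000,4),"rot",np.round((r.inv()*t).as_rotvec(),3))
E
python3 - <<'E'
from h import *
t=vision.capture("top");s=vision.capture("scene")
g=cv2.cvtColor(t["pixels"],cv2.COLOR_RGB2GRAY);print(g[247:262,246:262])
h=cv2.cvtColor(s["pixels"],cv2.COLOR_RGB2GRAY);print(h[207:224,248:263])
for a,b in [((253.5,253.5),(255,211.5))]:
    p,e=tri(t,a,s,b);print(p,e,w2b(p))
p,e=tri(t,(320,263),s,(306,267));print("thumb",p,e,w2b(p))
for u in [(317,271),(324.5,256)]:print(w2b(plane(t,*u,93)))
c=vision.capture("wrist");print(c["T_tool_cam"].round(2).tolist(),c["vfov"],c["cx"],c["cy"])
cv2.imwrite("pics/w0.png",c["pixels"][:,:,::-1])
p=b2w([-45,p[1]*0+78,0]);
E
```

```text
[[220 220 220 220 220 220 220 220 220 220 220 220 220 221 221 221]
 [220 220 220 220 220 220 220 220 220 220 220 221 221 221 221 221]
 [221 220 220 220 220 220 216 216 218 215 215 221 221 217 217 219]
 [220 220 220 221 217 212 161 162 195 152 158 217 222 188 188 212]
 [221 220 220 220 177  86  50  49  64  81 145 178 229 221 222 222]
 [220 215 218 219  86  52  55  56  57  31  92 161 223 224 224 224]
 [221 168 203 214  48  56  61  64  64  31  58 161 223 223 225 225]
 [225 220 221 221  73  59  66  71  71  32  37 176 227 228 224 224]
 [222 223 223 222 164  80  67  74  53  22  86 221 227 230 203 197]
 [222 222 224 225 227 166  83  47  38  95 162 161 177 200 222 222]
 [226 227 222 220 229 230 186 128 130 201 222 222 222 222 222 222]
 [230 228 184 158 149 222 222 222 222 222 222 222 222 222 222 222]
 [181 222 222 222 222 222 222 222 222 222 222 222 222 222 222 222]
 [222 222 222 222 222 222 222 222 222 222 222 222 222 222 222 222]
 [222 222 222 222 222 222 222 222 222 222 222 222 222 222 222 222]]
[[210 208 210 207 212 210 210 211 207 209 207 207 210 206 208]
 [207 210 214 212 206 213 209 2
[... 727 characters left out ...]
127 137 144 149 127  84  55  59  89 109 142 169 194 207 212]
 [149 139 135 134 122 100  88  93 128 159 185 196 204 213 216]
 [200 187 181 176 163 135 128 122 126 142 166 184 197 200 205]
 [210 204 207 203 194 183 184 164 152 130 127 140 148 163 180]]
[470.48223593 378.30429863 144.44001368] 3.067661927056161 [-47.05983202  81.55681856 144.44001368]
thumb [456.52179305 226.09494687  79.73703714] 2.126381247399793 [-96.41966666 -63.10204723  79.73703714]
[-113.93422492  -52.65450464   93.        ]
[-83.03564233 -77.96319347  93.        ]
[[-0.0, 0.95, 0.31, 83.68], [1.0, 0.0, -0.0, 1.37], [-0.0, 0.31, -0.95, -157.85], [0.0, 0.0, 0.0, 1.0]] 69.66129985024983 320.3371225787921 245.68951439148796
```

```bash
python3 - <<'E'
from h import *
t=vision.capture("top");s=vision.capture("scene")
print("bottle cap",w2b(plane(t,176,207,214)),"mug",w2b(plane(t,195,296,90)),"mug2",w2b(plane(t,257,361,90)))
go(np.array([470.5,378.3,200]),103.6)
E
```

```text
bottle cap [ 81.9213333  216.48815964 214.        ] mug [-107.38389614  241.65877374   90.        ] mug2 [-287.48914293  130.10446746   90.        ]
dp [-0.302  -0.0022  0.0267] rot [ 0.    -0.     0.964]
```

```bash
python3 -m pendant '{"dp":[[-0.302,-0.0022,0.0267],[-0.302,-0.0022,0.0267],[-0.302,-0.0022,0.0267],[-0.302,-0.0022,0.0267],[-0.302,-0.0022,0.0267],[-0.302,-0.0022,0.0267],[-0.302,-0.0022,0.0267],[-0.302,-0.0022,0.0267]],"rotation":[[0,0,0.964],[0,0,0.964],[0,0,0.964],[0,0,0.964],[0,0,0.964],[0,0,0.964],[0,0,0.964],[0,0,0.964]]}' 0.045
cat >> h.py <<'E'
def wrist(name=None):
    o=get_obs();c=vision.capture("wrist")
    T=np.eye(4);T[:3,:3]=R.from_euler('xyz',o["tcp_rot"]).as_matrix();T[:3,3]=o["tool_pos"];c["pose"]=T@c["T_tool_cam"]
    if name:cv2.imwrite(name,c["pixels"][:,:,::-1])
    return c
E
python3 - <<'E'
from h import *
c=wrist("pics/w1.png")
print(proj(c,[470.5,378.3,143]),proj(c,b2w([-113,46,114])))
E
```

```text
time: 1.6
tool_pos: [469.4, 379.1, 200.4]
tcp_rot: [3.141, -0.0, 1.811]
contact_force: [-0.9, 0.4, 0.4]
grip_width: 44.8
finger_force: 0.0
(np.float64(319.4386230883515), np.float64(268.53601626063676)) (np.float64(235.15027325422335), np.float64(296.8453795106759))
```

View pics/w1.png

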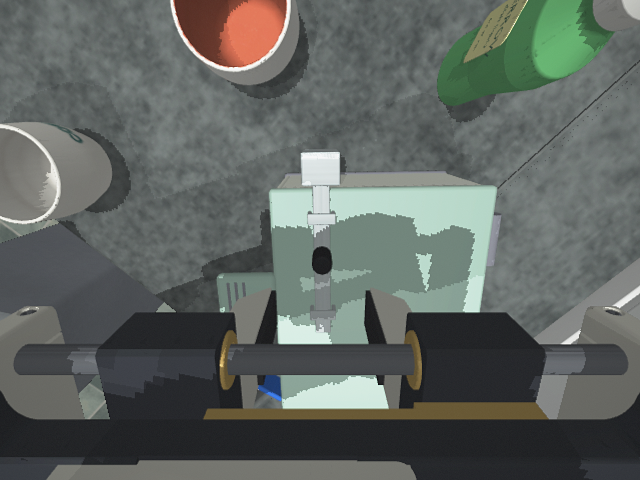

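The wrist view shows the black knob at about (321, 262) between the open fingers, with the bolt aligned to the image's vertical axis and the tab at (245, 290). Aim is good, so I go down and pinch the knob.

```bash
python3 -m pendant '{"dp":[[0,0.001,0.03],[0,0.001,0.055],[0,0.001,0.07],[0,0.001,0.075],[0,0.001,0.075]],"rotation":[[0,0,0],[0,0,0],[0,0,0],[0,0,0],[0,0,0]]}' && python3 -m pendant '{"dp":[[0,0,0],[0,0,0],[0,0,0],[0,0,0],[0,0,0]],"rotation":[[0,0,0],[0,0,0],[0,0,0],[0,0,0],[0,0,0]]}' 0.0
```

```text
time: 2.28
tool_pos: [471.6, 378.9, 125.5]
tcp_rot: [3.141, -0.0, 1.808]
contact_force: [-0.7, 0.6, 0.3]
grip_width: 45.0
finger_force: 0.0
time: 2.9
tool_pos: [470.7, 378.4, 125.1]
tcp_rot: [-3.14, 0.0, 1.808]
contact_force: [-4.7, -1.5, 3.1]
grip_width: 13.0
finger_force: 30.0
```

```bash
python3 -m pendant '{"dp":[[-0.003,0,0],[-0.007,0,0],[-0.011,0,0],[-0.015,0,0],[-0.019,0,0],[-0.023,0,0],[-0.026,0,0],[-0.026,0,0]],"rotation":[[0,0,0],[0,0,0],[0,0,0],[0,0,0],[0,0,0],[0,0,0],[0,0,0],[0,0,0]]}'
```

```text
time: 3.9
tool_pos: [477.3, 353.2, 125.1]
tcp_rot: [-3.141, -0.0, 1.808]
contact_force: [-5.6, 0.1, 4.4]
grip_width: 12.8
finger_force: 30.0
```

```bash
python3 -m pendant '{"dp":[[0,0,0],[0,0,0],[0,0,-0.03],[0,0,-0.07],[0,0,-0.09]],"rotation":[[0,0,0],[0,0,0],[0,0,0],[0,0,0],[0,0,0]]}' 0.045
python3 - <<'E'
from h import *
o=get_obs();print(o["joint_positions"].round(2))
p=b2w([-113,46,180]);print(p);go(p,193.6);go(p,13.6)
c=wrist("pics/w2.png")
h=cv2.cvtColor(c["pixels"],cv2.COLOR_RGB2HSV)
E
```

```text
time: 4.53
tool_pos: [478.9, 353.6, 217.3]
tcp_rot: [3.137, -0.001, 1.808]
contact_force: [0.7, -0.3, -0.0]
grip_width: 44.7
finger_force: 0.0
[ 0.51  0.48  1.34 -0.    1.32  0.27]
[414.75186973 328.23914725 180.        ]
dp [-0.0097 -0.0685  0.037 ] rot [ 0.004  0.003 -1.571]
dp [-0.0097 -0.0685  0.037 ] rot [ 0.003 -0.004  1.57 ]
```

View pics/w2.png

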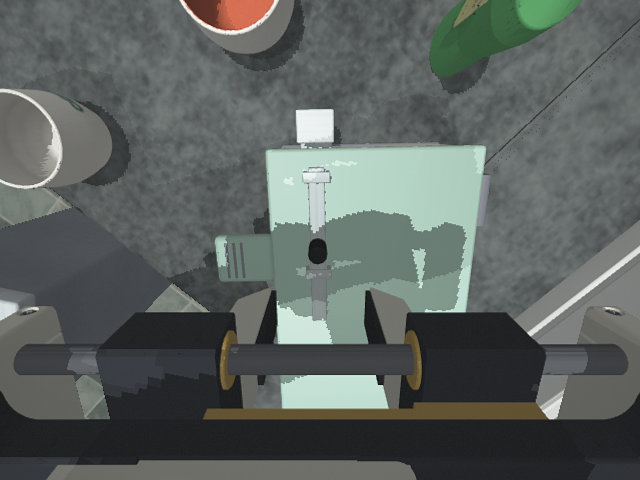

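The bolt tongue is now well out of the keeper (tongue end at about (317, 170), keeper at (314, 126)). The tab spans x 215–270 and y 236–281.

```bash
python3 - <<'E'
from h import *
c=wrist()
for u in [(217,237),(217,281),(266,236),(266,281),(216,258)]: print(w2b(plane(c,*u,114)).round(1))
for u in [(267,150),(485,147)]: print(w2b(plane(c,*u,112)).round(1))
E
python3 -m pendant '{"dp":[[-0.0097,-0.0685,0],[-0.0097,-0.0685,0],[-0.0097,-0.0685,0],[-0.0097,-0.0685,0.02],[-0.0097,-0.0685,0.02],[-0.0097,-0.0685,0.02],[-0.0097,-0.0685,0.02],[-0.0097,-0.0685,0.02]],"rotation":[[0,0,-0.18],[0,0,-0.36],[0,0,-0.54],[0,0,-0.72],[0,0,-0.9],[0,0,-1.08],[0,0,-1.26],[0,0,-1.42]]}' 0.065
python3 -m pendant '{"dp":[[0,0,0],[0,0,0],[0,0,0]],"rotation":[[0,0,-0.151],[0,0,-0.151],[0,0,-0.151]]}'
python3 - <<'E'
from h import *
c=wrist("pics/w3.png");print(get_obs()["tool_pos"])
print(proj(c,b2w([-113,46,114])),[np.round(proj(c,b2w([-113,y,114])),1) for y in (26,66)])
E
```

```text
[-123.8   62.9  114. ]
[-127.3   24.9  114. ]
[-84.8  63.6 114. ]
[-86.7  24.8 114. ]
[-126.2   45.2  114. ]
[-81.1 129.5 112. ]
[ 80.8 131.4 112. ]
time: 5.62
tool_pos: [413.1, 327.4, 193.6]
tcp_rot: [-3.141, -0.001, -3.05]
contact_force: [0.1, -0.4, 0.2]
grip_width: 64.7
finger_force: 0.0
time: 6.0
tool_pos: [413.2, 327.6, 194.4]
tcp_rot: [-3.141, -0.001, -2.907]
contact_force: [0.5, -0.1, -0.5]
grip_width: 65.2
finger_force: 0.0
[413.2323326  327.66833413 194.53652048]
(np.float64(319.7464781612465), np.float64(254.78104491027347)) [array([292.5, 254.9]), array([347. , 254.7])]
```

View pics/w3.png

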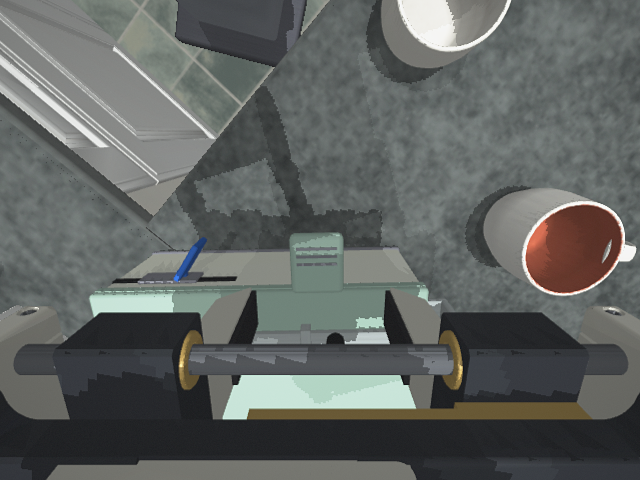

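The tab is seen at x 290–344 (centre 317), about 2 mm right of the prediction, and the blue thumb runs from (178, 280) to (205, 238). I shift the box origin to match.

```bash
sed -i 's/535.4,310.1,0/536.8,308.7,0/' h.py; python3 - <<'E'
from h import *
c=wrist()
for u in [(205,237),(178,280)]: print("thumb",[w2b(plane(c,*u,z)).round(1) for z in (90,94,98)])
print("tab",[w2b(plane(c,*u,114)).round(1) for u in [(290,260),(344,260),(317,234)]])
go(b2w([-113,46,89]),193.6)
E
```

```text
thumb [array([-120.6,  -43.3,   90. ]), array([-121.8,  -41.9,   94. ]), array([-123. ,  -40.5,   98. ])]
thumb [array([-83.6, -69.6,  90. ]), array([-85.3, -67.8,  94. ]), array([-87.1, -66. ,  98. ])]
tab [array([-109.9,   25.8,  114. ]), array([-109.8,   65.6,  114. ]), array([-129.8,   45.8,  114. ])]
dp [-0.0026 -0.0015  0.1057] rot [-0.    -0.    -0.002]
```

```bash
python3 -m pendant '{"dp":[[-0.002,-0.001,0.04],[-0.002,-0.001,0.075],[-0.002,-0.001,0.095],[-0.002,-0.001,0.105],[-0.002,-0.001,0.105]],"rotation":[[0,0,0],[0,0,0],[0,0,0],[0,0,0],[0,0,0]]}' && python3 -m pendant '{"dp":[[0,0,0],[0,0,0],[0,0,0],[0,0,0]],"rotation":[[0,0,0],[0,0,0],[0,0,0],[0,0,0]]}' 0.0; python3 - <<'E'
from h import *
print(w2b(get_obs()["tool_pos"]))
E
```

```text
time: 6.72
tool_pos: [415.4, 327.2, 89.8]
tcp_rot: [-3.141, -0.001, -2.905]
contact_force: [0.8, -0.1, 1.0]
grip_width: 64.6
finger_force: 0.0
time: 7.22
tool_pos: [416.3, 325.4, 90.6]
tcp_rot: [-3.138, 0.001, -2.903]
contact_force: [2.6, -8.3, 3.9]
grip_width: 39.5
finger_force: 30.0
[-113.22689364   44.60565477   90.61564419]
```

```bash
python3 -m pendant '{"dp":[[0,-0.001,-0.003],[0,-0.001,-0.006],[0,-0.001,-0.009],[-0.0005,-0.001,-0.012],[-0.0005,-0.001,-0.014],[-0.0005,-0.001,-0.014]],"rotation":[[0,0,0],[0,0,0],[0,0,0],[0,0,0],[0,0,0],[0,0,0]]}'
```

```text
time: 7.98
tool_pos: [416.9, 325.5, 104.1]
tcp_rot: [-3.14, 0.001, -2.904]
contact_force: [4.3, -6.0, -3.4]
grip_width: 39.6
finger_force: 30.0
```

```bash
python3 -m pendant '{"dp":[[0,0,-0.001],[0,0,-0.001],[0,0,-0.001]],"rotation":[[0,0,0],[0,0,0],[0,0,0]]}' | grep -E "pos|contact"; python3 -m pendant '{"dp":[[0,0,-0.001],[0,0,-0.001],[0,0,-0.001]],"rotation":[[0,0,0],[0,0,0],[0,0,0]]}'| grep -E "pos|contact"
```

```text
tool_pos: [417.0, 325.5, 105.0]
contact_force: [4.8, -4.0, -3.5]
tool_pos: [417.1, 325.6, 106.0]
contact_force: [6.0, -4.3, -3.5]
```

```bash
python3 -m pendant '{"dp":[[0,0,-0.001],[0,0,-0.001],[0,0,-0.001]],"rotation":[[0,0,0],[0,0,0],[0,0,0]]}' | grep -E "pos|contact"
```

```text
tool_pos: [417.2, 325.6, 107.0]
contact_force: [4.7, -3.6, -4.1]
```

```bash
python3 -m pendant '{"dp":[[0,0,-0.001],[0,0,-0.001],[0,0,-0.001]],"rotation":[[0,0,0],[0,0,0],[0,0,0]]}' | grep -E "pos|contact"
```

```text
tool_pos: [417.3, 325.6, 108.0]
contact_force: [6.1, -3.4, -4.8]
```

```bash
python3 -m pendant '{"dp":[[-0.0005,0,-0.001],[-0.0005,0,-0.001],[-0.0005,0,-0.001]],"rotation":[[0,0,0],[0,0,0],[0,0,0]]}' | grep -E "pos|contact"
```

```text
tool_pos: [417.3, 325.6, 108.5]
contact_force: [6.4, -4.3, -6.3]
```

```bash
python3 -m pendant '{"dp":[[0,0,-0.001],[0,0,-0.001],[0,0,-0.001]],"rotation":[[0,0,0],[0,0,0],[0,0,0]]}' | grep -E "pos|contact"
```

```text
tool_pos: [417.3, 325.6, 108.8]
contact_force: [7.7, -2.6, -12.7]
```

```bash
python3 -m pendant '{"dp":[[-0.0002,0,-0.001],[-0.0002,0,-0.001],[-0.0002,0,-0.001]],"rotation":[[0,0,0],[0,0,0],[0,0,0]]}' | grep -E "pos|contact"
```

```text
tool_pos: [417.3, 325.5, 109.2]
contact_force: [9.4, -2.8, -17.8]
```

```bash
python3 -m pendant '{"dp":[[0,0,0.003],[0,0,0.006],[0.0002,0,0.009],[0.0002,0,0.011],[0.0002,0,0.011],[0.0002,0,0.011]],"rotation":[[0,0,0],[0,0,0],[0,0,0],[0,0,0],[0,0,0],[0,0,0]]}'
```

```text
time: 11.35
tool_pos: [416.6, 325.4, 100.0]
tcp_rot: [-3.14, -0.001, -2.904]
contact_force: [0.8, -6.0, -0.6]
grip_width: 39.8
finger_force: 30.0
```

```bash
python3 -m pendant '{"dp":[[0,0,0],[0,0,0],[0,0,0],[0,0,-0.02],[0,0,-0.05],[0,0,-0.08]],"rotation":[[0,0,0],[0,0,0],[0,0,0],[0,0,0],[0,0,0],[0,0,0]]}' 0.065
python3 - <<'E'
from h import *
c=wrist("pics/w4.png")
go(b2w([-110.5,-15,160]),-111.2)
for u in [(290,260),(344,260)]:print(proj(c,b2w([-128,46,123])))
E
```

```text
time: 12.1
tool_pos: [416.5, 326.7, 180.9]
tcp_rot: [3.141, -0.0, -2.904]
contact_force: [0.4, -0.5, -0.8]
grip_width: 64.9
finger_force: 0.0
dp [-0.0001 -0.0614  0.0249] rot [-0.001  0.007 -0.963]
(np.float64(319.58067210368824), np.float64(241.7990136991633))
(np.float64(319.58067210368824), np.float64(241.7990136991633))
```

```bash
python3 -m pendant '{"dp":[[0,-0.03,0],[0,-0.0614,0],[0,-0.0614,0.01],[0,-0.0614,0.025],[0,-0.0614,0.025],[0,-0.0614,0.025],[0,-0.0614,0.025],[0,-0.0614,0.025]],"rotation":[[0,0,-0.18],[0,0,-0.36],[0,0,-0.54],[0,0,-0.72],[0,0,-0.9],[0,0,-0.963],[0,0,-0.963],[0,0,-0.963]]}' 0.0
python3 - <<'E'
from h import *
c=wrist("pics/w5.png")
print(w2b(get_obs()["tool_pos"]))
h=cv2.cvtColor(c["pixels"],cv2.COLOR_RGB2HSV);m=cv2.inRange(h,(105,120,50),(125,255,255))
q=max(cv2.findContours(m,0,2)[0],key=cv2.contourArea);print(cv2.boundingRect(q))
for u in cv2.approxPolyDP(q,3,True)[:,0]:print(u,[w2b(plane(c,*u,z)).round(1)[:2].tolist() for z in (66,80,93)])
E
```

```text
time: 13.15
tool_pos: [431.1, 267.0, 155.1]
tcp_rot: [-3.142, 0.0, -1.943]
contact_force: [0.4, 0.1, 0.3]
grip_width: 0.5
finger_force: 0.0
[-112.55564435  -15.72582354  155.07898651]
(237, 207, 58, 15)
[237 210] [[-79.1, -75.4], [-83.7, -75.9], [-87.9, -76.4]]
[239 221] [[-75.1, -68.2], [-79.9, -69.1], [-84.4, -69.9]]
[290 221] [[-105.9, -46.7], [-108.9, -48.8], [-111.8, -50.8]]
[294 213] [[-111.9, -49.9], [-114.6, -51.8], [-117.1, -53.6]]
[292 207] [[-113.3, -54.3], [-115.9, -56.0], [-118.4, -57.6]]
```

View pics/w5.png

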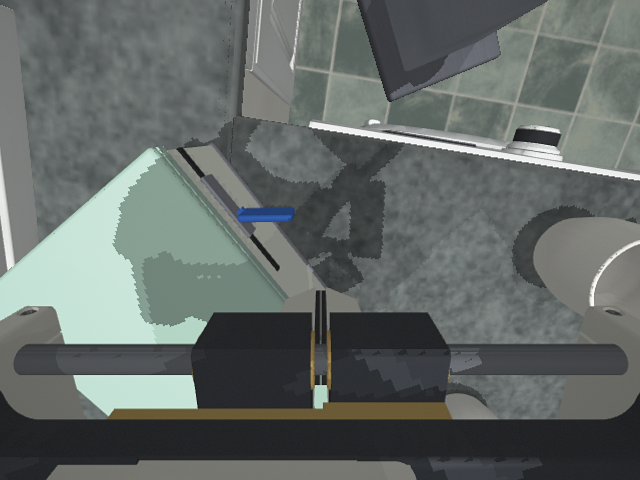

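The view shows the lid ajar and the blue thumb at (237–294, 207–221), with its tip at box about (-115, -51) and its root near (-82, -72). The closed fingers are clear on its left, so I descend and feel for it.

```bash
python3 -m pendant '{"dp":[[-0.0017,-0.0025,0.03],[-0.0017,-0.0025,0.06],[-0.0017,-0.0025,0.08],[-0.0017,-0.0025,0.087],[-0.0017,-0.0025,0.087]],"rotation":[[0,0,0],[0,0,0],[0,0,0],[0,0,0],[0,0,0]]}' && python3 -m pendant '{"dp":[[0.004,-0.0028,0],[0.008,-0.0056,0],[0.012,-0.0084,0],[0.015,-0.0105,0],[0.015,-0.0105,0]],"rotation":[[0,0,0],[0,0,0],[0,0,0],[0,0,0],[0,0,0]]}';python3 - <<'E'
from h import *
print(w2b(get_obs()["tool_pos"]))
E
```

```text
time: 13.82
tool_pos: [434.1, 267.6, 68.1]
tcp_rot: [3.141, -0.0, -1.942]
contact_force: [-0.6, -0.1, 1.2]
grip_width: 0.4
finger_force: 0.0
time: 14.45
tool_pos: [438.6, 249.5, 68.1]
tcp_rot: [-3.142, 0.0, -1.942]
contact_force: [-0.1, -0.3, 0.5]
grip_width: 0.8
finger_force: 0.0
[-109.41293263  -34.46848575   68.10607641]
```

```bash
for i in 1 2; do python3 -m pendant '{"dp":[[0.001,0,0],[0.002,0,0],[0.003,0,0],[0.003,0,0]],"rotation":[[0,0,0],[0,0,0],[0,0,0],[0,0,0]]}'|grep -E "pos|contact"; done
```

```text
tool_pos: [437.3, 247.0, 68.0]
contact_force: [-0.9, -0.6, -0.0]
tool_pos: [436.3, 244.3, 68.0]
contact_force: [0.8, 1.3, -0.2]
```

```bash
python3 -m pendant '{"dp":[[0.001,0,0],[0.002,0,0],[0.003,0,0],[0.003,0,0]],"rotation":[[0,0,0],[0,0,0],[0,0,0],[0,0,0]]}'|grep -E "pos|contact"
```

```text
tool_pos: [435.2, 241.3, 68.1]
contact_force: [-0.6, 1.6, 0.0]
```

```bash
python3 -m pendant '{"dp":[[0.001,0,0],[0.002,0,0],[0.003,0,0],[0.003,0,0]],"rotation":[[0,0,0],[0,0,0],[0,0,0],[0,0,0]]}'|grep -E "pos|contact"
```

```text
tool_pos: [434.1, 238.4, 68.0]
contact_force: [1.3, 1.3, 0.1]
```

```bash
python3 -m pendant '{"dp":[[0.001,0,0],[0.002,0,0],[0.003,0,0],[0.003,0,0]],"rotation":[[0,0,0],[0,0,0],[0,0,0],[0,0,0]]}'|grep -E "pos|contact"
```

```text
tool_pos: [433.0, 235.7, 68.1]
contact_force: [1.2, 1.2, -1.1]
```

```bash
cat > th.py <<'E'
from h import *
c=wrist();print(w2b(get_obs()["tool_pos"]).round(1))
h=cv2.cvtColor(c["pixels"],cv2.COLOR_RGB2HSV);m=cv2.inRange(h,(105,120,50),(125,255,255))
q=max(cv2.findContours(m,0,2)[0],key=cv2.contourArea);print(cv2.boundingRect(q))
for u in cv2.approxPolyDP(q,3,True)[:,0]:print(u,[w2b(plane(c,*u,z)).round(1)[:2].tolist() for z in (80,93)])
E
python3 th.py
```

```text
[-118.1  -46.6   68. ]
(214, 278, 95, 33)
[308 279] [[-123.8, -66.2], [-127.5, -70.6]]
[232 281] [[-94.5, -85.4], [-100.8, -88.1]]
[214 296] [[-82.7, -84.3], [-90.1, -87.1]]
[227 310] [[-83.0, -75.2], [-90.3, -78.7]]
[304 309] [[-113.3, -54.7], [-117.9, -60.1]]
```

```bash
python3 -m pendant '{"dp":[[0.0015,0,0],[0.003,0,0],[0.0045,0,0],[0.006,0,0],[0.006,0,0]],"rotation":[[0,0,0],[0,0,0],[0,0,0],[0,0,0],[0,0,0]]}'|grep -E "pos|contact"
```

```text
tool_pos: [430.7, 230.0, 68.0]
contact_force: [2.0, 1.7, -0.3]
```

```bash
python3 -m pendant '{"dp":[[0.001,0,0],[0.002,0,0],[0.003,0,0],[0.004,0,0],[0.004,0,0]],"rotation":[[0,0,0],[0,0,0],[0,0,0],[0,0,0],[0,0,0]]}'|grep -E "pos|contact"
```

```text
tool_pos: [429.3, 226.3, 68.0]
contact_force: [0.8, 1.3, 1.1]
```

```bash
python3 -m pendant '{"dp":[[0.001,0,0],[0.002,0,0],[0.003,0,0],[0.003,0,0]],"rotation":[[0,0,0],[0,0,0],[0,0,0],[0,0,0]]}'|grep -E "pos|contact"
```

```text
tool_pos: [428.2, 223.6, 68.0]
contact_force: [0.8, 1.8, 0.2]
```

```bash
python3 -m pendant '{"dp":[[0.001,0,0],[0.002,0,0],[0.002,0,0]],"rotation":[[0,0,0],[0,0,0],[0,0,0]]}'|grep -E "pos|contact"
```

```text
tool_pos: [427.5, 221.7, 68.0]
contact_force: [1.8, 0.9, 0.9]
```

```bash
python3 -m pendant '{"dp":[[0.001,0,0],[0.002,0,0],[0.002,0,0]],"rotation":[[0,0,0],[0,0,0],[0,0,0]]}'|grep -E "pos|contact"; python3 th.py
```

```text
tool_pos: [427.3, 221.0, 68.1]
contact_force: [2.9, 7.3, -1.5]
[-127.1  -59.5   68.1]
(200, 278, 109, 39)
[308 281] [[-132.2, -78.3], [-136.0, -82.8]]
[232 281] [[-103.5, -98.3], [-109.8, -101.0]]
[200 306] [[-82.9, -97.0], [-91.0, -99.8]]
[209 316] [[-82.9, -90.5], [-91.0, -93.9]]
[224 307] [[-91.9, -90.1], [-99.2, -93.5]]
[305 309] [[-122.7, -67.4], [-127.3, -72.8]]
```

```bash
python3 -m pendant '{"dp":[[0.001,0,0],[0.0015,0,0],[0.0015,0,0]],"rotation":[[0,0,0],[0,0,0],[0,0,0]]}'|grep -E "pos|contact"
```

```text
tool_pos: [427.3, 220.8, 68.2]
contact_force: [3.2, 13.3, -4.2]
```

```bash
python3 -m pendant '{"dp":[[-0.006,0,0],[-0.014,0,0],[-0.018,0,-0.02],[-0.018,0,-0.06],[-0.018,0,-0.1],[-0.018,0,-0.11]],"rotation":[[0,0,0],[0,0,0],[0,0,0],[0,0,0],[0,0,0],[0,0,0]]}' 
python3 - <<'E'
from h import *
go(np.array([416.5,325.6,175]),-166.4)
E
```

```text
time: 20.68
tool_pos: [433.7, 235.7, 180.3]
tcp_rot: [-3.139, 0.002, -1.941]
contact_force: [-1.1, 0.9, -0.2]
grip_width: 0.4
finger_force: 0.0
dp [-0.0776  0.0486  0.0053] rot [-0.002  0.004  0.963]
```

```bash
python3 -m pendant '{"dp":[[-0.0776,0.0486,0.005],[-0.0776,0.0486,0.005],[-0.0776,0.0486,0.005],[-0.0776,0.0486,0.005],[-0.0776,0.0486,0.005],[-0.0776,0.0486,0.005],[-0.0776,0.0486,0.005],[-0.0776,0.0486,0.005]],"rotation":[[0,0,0.18],[0,0,0.36],[0,0,0.54],[0,0,0.72],[0,0,0.9],[0,0,0.963],[0,0,0.963],[0,0,0.963]]}' 0.065
python3 - <<'E'
from h import *
c=wrist("pics/w6.png");go(np.array([416.5,325.6,100]),-166.4)
print([np.round(proj(c,b2w([-128,y,123])),1) for y in (25,46,66)])
E
```

```text
time: 21.68
tool_pos: [415.3, 325.1, 172.4]
tcp_rot: [-3.141, -0.001, -2.903]
contact_force: [-0.1, 0.4, -0.8]
grip_width: 64.8
finger_force: 0.0
dp [-0.0012  0.0002  0.0726] rot [-0.    -0.001  0.001]
[array([288.6, 248.2]), array([321.7, 248.2]), array([353.3, 248.3])]
```

View pics/w6.png

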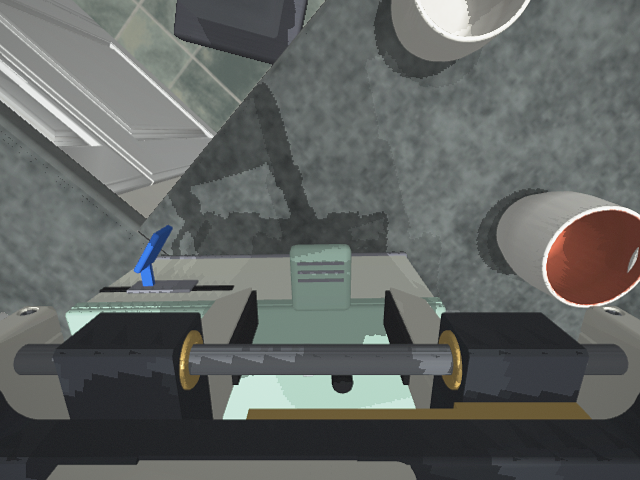

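The thumb has moved right and outward, and now sits at about (152, 255). The lid is still ajar, with the tab centred at x 321 between the fingers. I grip it again.

```bash
python3 -m pendant '{"dp":[[-0.001,0,0.03],[-0.001,0,0.055],[-0.001,0,0.068],[-0.001,0,0.0725],[-0.001,0,0.0725]],"rotation":[[0,0,0],[0,0,0],[0,0,0],[0,0,0],[0,0,0]]}' && python3 -m pendant '{"dp":[[0,0,0],[0,0,0],[0,0,0],[0,0,0]],"rotation":[[0,0,0],[0,0,0],[0,0,0],[0,0,0]]}' 0.0 && python3 -m pendant '{"dp":[[0,0,-0.002],[0,0,-0.004],[0,0,-0.006],[-0.0005,0,-0.008],[-0.0005,0,-0.008]],"rotation":[[0,0,0],[0,0,0],[0,0,0],[0,0,0],[0,0,0]]}'
```

```text
time: 22.35
tool_pos: [416.8, 325.6, 100.9]
tcp_rot: [3.141, 0.001, -2.904]
contact_force: [-0.2, 0.8, 0.4]
grip_width: 64.8
finger_force: 0.0
time: 22.85
tool_pos: [416.7, 325.4, 100.7]
tcp_rot: [-3.141, 0.0, -2.904]
contact_force: [0.1, -0.8, 0.1]
grip_width: 39.7
finger_force: 30.0
time: 23.48
tool_pos: [417.4, 325.6, 108.7]
tcp_rot: [-3.142, 0.001, -2.904]
contact_force: [3.8, -0.8, -2.9]
grip_width: 39.7
finger_force: 30.0
```

```bash
python3 -m pendant '{"dp":[[0,0,-0.001],[-0.0003,0,-0.002],[-0.0003,0,-0.002]],"rotation":[[0,0,0],[0,0,0],[0,0,0]]}' | grep -E "pos|contact"
```

```text
tool_pos: [417.5, 325.6, 110.6]
contact_force: [4.9, -0.6, -3.2]
```

```bash
python3 - <<'E'
import numpy as np
f=lambda t:np.array([193*np.cos(t)-4*np.sin(t),-193*np.sin(t)-4*np.cos(t)])
t=np.linspace(.104,1.3,25)
for k in range(3):
    print([[round(float(a)/1000,4),0,round(float(b)/1000,4)] for a,b in [f(x)-f(t[8*k]) for x in t[8*k+1:8*k+9]]])
E
```

```text
[[-0.0014, 0, -0.0095], [-0.0033, 0, -0.0189], [-0.0057, 0, -0.0283], [-0.0085, 0, -0.0375], [-0.0118, 0, -0.0465], [-0.0156, 0, -0.0554], [-0.0197, 0, -0.064], [-0.0243, 0, -0.0725]]
[[-0.005, 0, -0.0082], [-0.0104, 0, -0.0162], [-0.0162, 0, -0.0238], [-0.0224, 0, -0.0312], [-0.029, 0, -0.0383], [-0.0358, 0, -0.045], [-0.043, 0, -0.0513], [-0.0506, 0, -0.0573]]
[[-0.0078, 0, -0.0056], [-0.0159, 0, -0.0108], [-0.0242, 0, -0.0157], [-0.0328, 0, -0.02], [-0.0415, 0, -0.024], [-0.0505, 0, -0.0275], [-0.0596, 0, -0.0306], [-0.0689, 0, -0.0332]]
```

```bash
python3 -m pendant '{"dp":[[-0.0014,0,-0.0095],[-0.0033,0,-0.0189],[-0.0057,0,-0.0283],[-0.0085,0,-0.0375],[-0.0118,0,-0.0465],[-0.0156,0,-0.0554],[-0.0197,0,-0.064],[-0.0243,0,-0.0725]],"rotation":[[0,0,0],[0,0,0],[0,0,0],[0,0,0],[0,0,0],[0,0,0],[0,0,0],[0,0,0]]}'
```

```text
time: 24.85
tool_pos: [440.6, 331.6, 183.5]
tcp_rot: [3.141, -0.001, -2.904]
contact_force: [-0.2, 0.9, -5.6]
grip_width: 39.7
finger_force: 30.0
```

```bash
python3 -m pendant '{"dp":[[-0.005,0,-0.0082],[-0.0104,0,-0.0162],[-0.0162,0,-0.0238],[-0.0224,0,-0.0312],[-0.029,0,-0.0383],[-0.0358,0,-0.045],[-0.043,0,-0.0513],[-0.0506,0,-0.0573]],"rotation":[[0,0,0],[0,0,0],[0,0,0],[0,0,0],[0,0,0],[0,0,0],[0,0,0],[0,0,0]]}'
```

```text
time: 25.85
tool_pos: [490.1, 344.3, 240.7]
tcp_rot: [3.14, -0.0, -2.904]
contact_force: [-4.1, 5.2, -5.7]
grip_width: 39.6
finger_force: 30.0
```

```bash
python3 -m pendant '{"dp":[[-0.0078,0,-0.0056],[-0.0159,0,-0.0108],[-0.0242,0,-0.0157],[-0.0328,0,-0.02],[-0.0415,0,-0.024],[-0.0505,0,-0.0275],[-0.0596,0,-0.0306],[-0.0689,0,-0.0332]],"rotation":[[0,0,0],[0,0,0],[0,0,0],[0,0,0],[0,0,0],[0,0,0],[0,0,0],[0,0,0]]}'; python3 - <<'E'
from h import *
print(w2b(get_obs()["tool_pos"]))
E
```

```text
time: 26.85
tool_pos: [556.4, 361.6, 274.0]
tcp_rot: [3.138, -0.001, -2.903]
contact_force: [-6.1, 7.9, -2.8]
grip_width: 39.6
finger_force: 30.0
[ 31.43217538  46.77604521 274.02740683]
```

```bash
python3 -m pendant '{"dp":[[0,0,0],[0,0,0],[0,0,0],[0,0,-0.02],[0,0,-0.05],[0.02,0,-0.08],[0.06,0,-0.08],[0.1,0,-0.08]],"rotation":[[0,0,0],[0,0,0],[0,0,0],[0,0,0],[0,0,0],[0,0,0],[0,0,0],[0,0,0]]}' 0.065; python3 - <<'E'
from h import *
c=vision.capture("scene");cv2.imwrite("pics/s1.png",c["pixels"][:,:,::-1])
E
```

```text
time: 27.85
tool_pos: [459.2, 335.3, 354.0]
tcp_rot: [3.142, 0.002, -2.905]
contact_force: [-0.3, 0.9, -0.5]
grip_width: 65.3
finger_force: 0.0
```

View pics/s1.png

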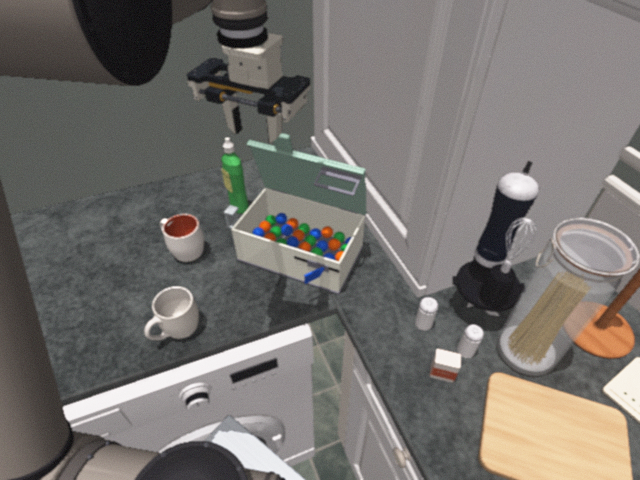

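The box is open. The lid stands steeply, with its tab at (285, 142), the thumb is slid right to (315, 273), the gripper is clear, and the bystanders look to be where they were. I hand the job in.

```bash
python3 -c "
from plant import workorder
print(workorder.close_job())"
```

```text
the job is handed in; nothing more can be done
None
```

The box is open and the job is handed in: bolt drawn back, safety catch pushed to its end stop while unloaded, lid left standing at about 75° with the gripper clear, and the other things on the worktop not touched; it took about 28 of the 66 s.

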